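# Seat the jig nut, back it off a quarter turn and hold it

## Robot

A 6-joint arm with a two-finger parallel gripper is mounted at the origin on the work surface. World frame = base frame: x ahead of the robot, y to its left, z up, the work surface at z = 0. Lengths are in m, angles in degrees, forces in N, time in s.
With the tool pointing down it reaches from about 0.225 to 0.875 m from the base axis. Payload 3.4 kg.
Tool frame: the origin (TCP) lies between the finger pads, 19 mm behind the fingertips; this is the grasp point; z points along the fingers, y is the line along which they close (so a half turn about z gives the same grasp; the last joint's range is limited). The gripper opens to 85 mm and grips with 20 to 120 N. Pads are 22 mm wide; open, the fingers measure 114 mm over their backs; the gripper's body (76 mm by 85 mm) begins 54 mm behind the grasp point. The pads swing forward as they close: fully open they stand 13 mm farther back than shut.
Start: joints at [-78.896, 15.808, 86.224, -0, 77.962, -6.933], TCP at [0.178, -0.547, 0.25] pointing down, gripper open.
Joint ranges: [-165.64, 165.64], [-43.16, 119.46], [12.63, 154.43], [-67.54, 247.53], [6.08, 155.33], [-154.97, 154.97]. Speed limits (degrees/s): [147.25, 147.25, 180, 180, 180, 180].

## Interface

Orientations are given as [roll, pitch, yaw] about the fixed x, y, z axes, in that order (R = Rz(yaw) Ry(pitch) Rx(roll)).
In Python, from workcell import bot gives the robot as it stands.
- The arm moves only by the shell command python3 inch.py [OPENING] [FORCE], which reads ROWS from standard input. ROWS is a JSON object whose key "moves" holds a list of rows, 1 to 8 of them, each of 6 numbers: dx, dy, dz in units of 5 mm, then a rotation vector rx, ry, rz in units of 5 degrees; each row shifts and turns the commanded pose from where the row before left it, along the tool's axes as they then stand; what a row does not reach is not made up. A row lasts 1/8 s, in which the tool goes at most 0.0625 m and 10.7 degrees, less where a joint would pass 70% of its speed; a pose out of reach is approached as far as the arm can. OPENING is the opening from 0.0 (shut) to 1.0 (fully open), set as the command begins (- or left out keeps the last). The fingers move at their own pace and stop on an object; FORCE is the grip in N (left out, the last holds). Time passes only in rows, so rows that do not move let the fingers close. It prints the time, the measured TCP pose, the force, the opening and the grip force at its end. Input that does not fit is refused with a message, and nothing moves.
- bot.get_state(): the state, without advancing time (a new reading comes with each control period).
- bot.grab_frame(name): name is "scene" or "top" or "wrist"; returns the picture (384x512x3 uint8, red, green, blue); there is no depth.
- bot.calibration(name): a dict with "fx", "fy", "cx", "cy" (pixels), "dist" ([k1, k2, p1, p2, k3] as OpenCV has them; the pictures are not rectified), "pose" (4x4, takes a point from camera to world coordinates); the wrist camera has in their place "mount" (4x4, takes a point from camera to tool coordinates, whose origin is the TCP and whose axes are the flange's). Camera axes: x right, y down, z forward; pixel columns grow to the right and rows downward; lengths in m; the calibration is good to about 2 mm. A picture is of the moment at which its call begins: read the wrist's pose just before it. calibration takes no time and is no camera call.
- bot.finish_job(): hands the job in; it is judged then, once.
The state is a dict: "time": time; "q": joint angles; "joint_velocities": joint speeds; "effort": joint torques, N m; "tcp_pos": TCP position; "tcp_rot": TCP orientation; "ft_force": force on the tool from outside, world axes, zero at the start; "moment": the same for the moment, N m; "finger_gap": opening from 0.0 (shut) to 1.0 (fully open); "gripper_force": force on a finger pad.
Only numpy, scipy, OpenCV 4.12 (cv2) and the standard library are available. Lean on these libraries where they do the work, as an engineer would, in place of code of your own. Each camera call takes 0.05 s, during which the arm holds its last target. There are 200 camera calls.

## Task

Screw the orange knurled nut on the gluing jig down (clockwise) until it bottoms out on its washer, then back it off a quarter turn so that the stacked visor bands can still be nudged straight. Finish while still gripping the nut at that setting: do not let go. The nut is thin printed plastic, so grip it gently, and leave the glue bottle, tape roll and screwdriver where they are.

Things in the scene. Friction and masses are not known exactly. Their poses are not given: they have to be found in the camera images.
- jig: fixed gluing jig: plywood base 200 x 200 x 18 mm; on it a C of white printed bands 155 mm across (top 74 mm above the bench); over it an aluminium bar 36 x 184 mm along the jig's y (top 86 mm) with red lines, a steel washer 32 mm wide (top 90 mm), and an upright steel stud 10 mm thick (tip 146 mm). Origin on the stud's axis at bench height; z up; yaw varies within 0.5 rad
- nut: orange knurled hand nut, already started on the stud: round head 46 mm in diameter, 24 mm tall, on a neck 28 mm in diameter, 14 mm tall. Origin on the axis at its underside (90 mm above the bench when bottomed out), z up, x along the white line on its top. Grip the head from above at any yaw. It cracks if both fingers together press over 110 N: grip with 20 to 50 N
- nut_grip (a point): on the nut's axis at mid-height of its head, 26 mm above its underside (116 mm above the bench when bottomed out): where to grip; moves with the nut
- thread (a joint): turn of the nut, rad: 0 when bottomed out on the washer (a hard stop), where its white line points along the jig's x, square to the bar; grows anticlockwise from above, rising 8 mm a turn; 1.571 is a quarter turn off (line along the bar). Starts between 2.4 and 4.4. Turns stiffly (0.04 N m) and stays where left
- glue: white glue bottle 52 mm in diameter, 120 mm tall, standing loose on the bench beside the jig; origin under its centre. Not to be moved
- tape: blue roll, a ring 90 mm outside, 24 mm tall, lying loose beside the jig; origin under its centre. Not to be moved
- driver: screwdriver 190 mm long lying loose beyond the jig, its axis along its x; origin underneath. Not to be moved

How it is judged (in metres and radians):
On the way:
1. the nut is screwed down until it bottoms out on the washer (value of joint thread below 0.08 rad), for 0.2 s.
At the end, for the whole second after the job is handed in: after bottoming out (within 0.08 rad of the stop for 0.2 s) the nut stands a quarter turn back from its stop (1.57 rad, give or take 0.3 rad), still, with the gripper closed on it (fingers pressing on it with more than 8 N, the TCP within 30 mm of the middle of its head) (value of joint thread between 1.27 and 1.87 rad and contact force between the fingers and nut above 8 N and distance between the grasp point and nut_grip below 0.03 m and angular speed of nut below 0.15 rad/s); the arm keeps its last pose, push and grip.
It fails at once if the nut is squeezed too hard (more than 110 N from the fingers) (contact force between the fingers and nut above 110 N).
It fails at once if the glue bottle is moved or tipped (distance of glue from where it was at the start of the episode above 0.02 m or angle between glue's own z axis and vertical above 0.4 rad).
It fails at once if the tape roll is moved (distance of tape from where it was at the start of the episode above 0.02 m).
It fails at once if the screwdriver is moved (distance of driver from where it was at the start of the episode above 0.025 m).
It also fails if it takes over 58 s, if anything falls off the work surface, if the arm or the gripper's body presses on something with over 40 N, if the wrist force passes 120 N, or if a joint passes its speed limit or range.

## Working session

There is one attempt and no reset: what is moved stays moved. The work goes in short steps, Python scripts to look and compute and a shell command to move; the robot and the scene stay as the last step left them, time stands still between calls to the robot, and variables do not carry over. Pictures are saved under pics/ and viewed, at most 10 in all, crops included, and the job is handed in when it is done.

```bash
ls; mkdir -p pics; python3 - <<'E'
from workcell import bot
import cv2,numpy as np
for n in("scene","top"):
    cv2.imwrite(f"pics/{n}0.png",bot.grab_frame(n)[:,:,::-1])
    c=bot.calibration(n);print(n,c)
print(bot.calibration("wrist"));print(bot.get_state())
a=np.hstack([cv2.imread("pics/scene0.png"),cv2.imread("pics/top0.png")])
E
```

```text
inch.py
pics
workcell.py
scene {'fx': 370.32152083777925, 'fy': 370.32152083777925, 'cx': 249.5488591093688, 'cy': 192.89871762513116, 'dist': array([0.01676858, 0.        , 0.        , 0.        , 0.        ]), 'pose': array([[ 0.19577185,  0.61981511, -0.75993593,  1.18095954],
       [ 0.98063518, -0.11955208,  0.1551191 , -0.05932104],
       [ 0.00529324, -0.77558786, -0.63121743,  0.57644182],
       [ 0.        ,  0.        ,  0.        ,  1.        ]])}
top {'fx': 387.4663512157501, 'fy': 387.4663512157501, 'cx': 255.82252737293402, 'cy': 190.4119466521434, 'dist': array([-0.09219766,  0.        ,  0.        ,  0.        ,  0.        ]), 'pose': array([[-0.01081293, -0.98511071,  0.17158082,  0.46143319],
       [-0.99977408,  0.01379101,  0.01617423,  0.04213674],
       [-0.01829968, -0.17136717, -0.98503727,  1.07429753],
       [ 0.        ,  0.        ,  0.        ,  1.        ]])}
{'fx': 279.448957486384, 'fy': 279.448957486384, 'cx': 257.1331923817497, 'cy': 195.22132098079103, 'dist': array([-0.05589266,  0.
[... 384 characters left out ...]
.00000000e+00]])}
{'time': 0.1, 'q': array([-7.88954763e+01,  1.58450989e+01,  8.62876657e+01,  2.13247533e-03,
        7.79610974e+01, -6.93408023e+00]), 'joint_velocities': array([ 0.02998557, -0.07377122, -0.08477254, -0.07992172, -0.00600918,
       -0.0824521 ]), 'effort': array([ 1.23424910e-03, -4.17700660e+01, -2.46404332e+01, -2.23580473e-04,
        5.80844018e-03,  1.93285729e-05]), 'tcp_pos': array([ 0.17796489, -0.546317  ,  0.24921731]), 'tcp_rot': array([-1.79907076e+02, -1.34012978e-02,  1.80381466e+01]), 'ft_force': array([-0.13509269,  0.90059877, -0.92752647]), 'moment': array([-0.00391359, -0.00714496,  0.01034516]), 'gripper_force': 0.0, 'finger_gap': 1.0029870080298608}
```
View pics/top0.png

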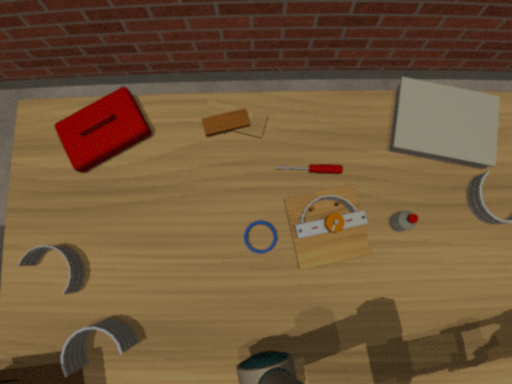

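View pics/scene0.png

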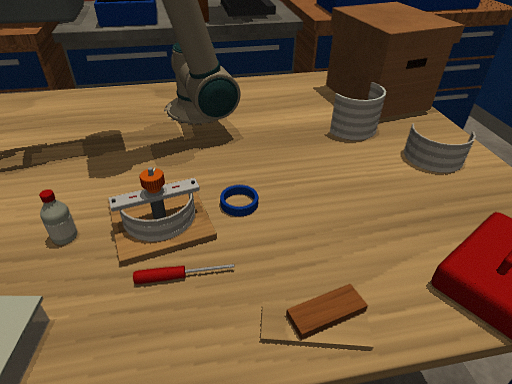

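The top view shows the jig with the orange nut near (335,222), the bar running from (297,230) to (367,217), tape at (261,237), glue at (404,220) and the driver at (310,169). In the scene view the nut is near (152,179).

```bash
cat > h.py <<'E'
from workcell import bot
import cv2,numpy as np
from scipy.spatial.transform import Rotation as Ro
def ray(n,px,pose=None):
    c=bot.calibration(n);K=np.array([[c['fx'],0,c['cx']],[0,c['fy'],c['cy']],[0,0,1]])
    p=cv2.undistortPoints(np.array(px,float).reshape(-1,1,2),K,c['dist']).reshape(-1,2)
    T=c['pose'] if pose is None else pose@c['mount']
    return T[:3,3],np.c_[p,np.ones(len(p))]@T[:3,:3].T
def onz(n,px,z,pose=None):
    o,d=ray(n,px,pose);return o+d*((z-o[2])/d[:,2:])
def tcp():
    s=bot.get_state();T=np.eye(4);T[:3,:3]=Ro.from_euler('xyz',s['tcp_rot'],degrees=True).as_matrix();T[:3,3]=s['tcp_pos'];return T
def orange(im):
    h=cv2.cvtColor(im,cv2.COLOR_RGB2HSV);return cv2.inRange(h,(8,190,120),(22,255,255))
def blob(m):
    n,l,s,c=cv2.connectedComponentsWithStats(m);i=1+np.argmax(s[1:,4]);return l==i,s[i],c[i]
E
python3 - <<'E'
from h import *
R={}
for n in("top","scene"):
    im=cv2.imread(f"pics/{n}0.png")[:,:,::-1].copy()
    m=orange(im);b=(slice(200,245),slice(315,355)) if n=="top" else (slice(160,200),slice(130,175))
    k=np.zeros_like(m);k[b]=m[b];_,s,c=blob(k);print(n,s,c);R[n]=ray(n,[c])
(o1,d1),(o2,d2)=R["top"],R["scene"];d1,d2=d1[0],d2[0]
A=np.c_[d1,-d2];t=np.linalg.lstsq(A,o2-o1,rcond=None)[0];p,q=o1+t[0]*d1,o2+t[1]*d2
print("nut",p,q,np.linalg.norm(p-q))
e=onz("top",[(297,230),(367,217)],.086);print(e,np.linalg.norm(e[0]-e[1]),np.degrees(np.arctan2(*(e[0]-e[1])[[1,0]])))
print("glue",onz("top",[(400,222)],.06),"tape",onz("top",[(261,237)],.012))
T=tcp();print(T)
E
```

```text
top [326 213  18  20 216] [334.43981481 221.375     ]
scene [139 168  25  14 194] [150.86597938 175.15979381]
nut [ 0.54671577 -0.13396632  0.12753822] [ 0.54670594 -0.13479577  0.12769162] 0.0008435787169944376
[[ 0.52988503 -0.04530479  0.086     ]
 [ 0.56034127 -0.22619283  0.086     ]] 0.18343408728830635 99.55728906761448
glue [[ 0.54820423 -0.3206862   0.06      ]] tape [[0.51722251 0.04684378 0.012     ]]
[[ 9.50850541e-01  3.09650077e-01 -2.79797799e-04  1.77964892e-01]
 [ 3.09650115e-01 -9.50849199e-01  1.61453950e-03 -5.46317002e-01]
 [ 2.33896769e-04 -1.62182518e-03 -9.99998657e-01  2.49217314e-01]
 [ 0.00000000e+00  0.00000000e+00  0.00000000e+00  1.00000000e+00]]
```

Careful with the scale: shifts go in units of 5 mm and turns go in units of 5 degrees. That gives: 0.053 m is 10.6, -0.031 m is -6.2.

```bash
echo '{"moves": [[10.6,-6.2,0,0,0,0],[10.6,-6.2,0,0,0,0],[10.6,-6.2,0,0,0,0],[10.6,-6.2,0,0,0,0],[10.6,-6.2,0,0,0,0],[10.6,-6.2,0,0,0,0],[10.6,-6.2,0,0,0,0],[10.6,-6.2,0,0,0,0]]}' | python3 inch.py
echo '{"moves": [[10.8,-6.2,0,0,0,0],[0,0,0,0,0,0],[0,0,0,0,0,0],[0,0,0,0,0,0]]}' | python3 inch.py
cat > w.py <<'E'
from h import *
import sys
T=tcp();im=bot.grab_frame("wrist");cv2.imwrite(f"pics/{sys.argv[1]}.png",im[:,:,::-1])
s=bot.get_state();print(T[:3,3],s['tcp_rot'],s['q'][5])
np.save(f"pics/{sys.argv[1]}.npy",T)
try:
    m,st,c=blob(orange(im));print(st,c,onz("wrist",[c],.131,T))
except ValueError: pass
E
python3 w.py w1
```

```text
time: 1.1
tcp_pos: [0.5054, -0.178, 0.2498]
tcp_rot: [180.0, 0.0, 18.0]
ft_force: [0.2, -0.6, -0.4]
finger_gap: 1.0
gripper_force: 0.0
time: 1.6
tcp_pos: [0.5452, -0.1345, 0.2498]
tcp_rot: [180.0, 0.0, 17.9]
ft_force: [-0.3, -0.8, -0.2]
finger_gap: 1.001
gripper_force: 0.0
[ 0.54523132 -0.13448947  0.24984902] [1.79991289e+02 2.90671096e-02 1.79235522e+01] 51.12920653094889
[235 201  12  10  67] [240.20895522 204.64179104] [[ 0.53228161 -0.12152159  0.131     ]]
```

View pics/w1.png

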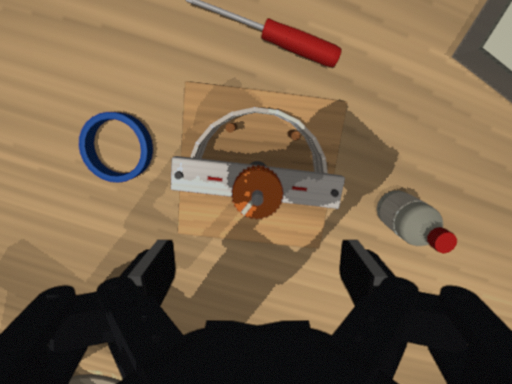

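The nut is in view at about (258,192). Its white line runs from the stud, (257,198), to the lower left, (246,214). The tape, glue and driver are well clear of the fingers.

```bash
python3 - <<'E'
from h import *
im=cv2.imread("pics/w1.png")[:,:,::-1].copy();T=np.load("pics/w1.npy")
h=cv2.cvtColor(im,cv2.COLOR_RGB2HSV);m=cv2.inRange(h,(3,150,60),(20,255,255));k=m*0;k[155:230,222:295]=m[155:230,222:295]
k=blob(cv2.morphologyEx(k,cv2.MORPH_OPEN,np.ones((3,3))))[0].astype(np.uint8)
c=cv2.findContours(k,0,1)[0][0];print(cv2.minEnclosingCircle(c),cv2.fitEllipse(c))
(x,y),r=cv2.minEnclosingCircle(c);p=onz("wrist",[(x,y),(x+r,y)],.131,T);print(p,p[1]-p[0])
L=onz("wrist",[(246,214),(x,y)],.131,T);d=(L[0]-L[1])[:2];print("line yaw",np.degrees(np.arctan2(d[1],d[0])))
B=onz("wrist",[(171,175),(344,191)],.086,T);d=(B[0]-B[1])[:2];print("bar",B,B.mean(0),np.hypot(*d),np.degrees(np.arctan2(d[1],d[0])))
cv2.imwrite("pics/w1c.png",cv2.resize(im[150:235,215:300,::-1],None,fx=6,fy=6,interpolation=cv2.INTER_CUBIC))
E
```

```text
((256.25860595703125, 192.08621215820312), 26.943315505981445) ((256.96893310546875, 191.36886596679688), (49.08058547973633, 50.222633361816406), 165.20040893554688)
[[ 0.54806182 -0.13178616  0.131     ]
 [ 0.55554237 -0.15484632  0.131     ]] [ 7.48054921e-03 -2.30601561e-02 -5.55111512e-17]
line yaw 173.60038978491409
bar [[ 0.52654233 -0.04415731  0.086     ]
 [ 0.56665327 -0.2243717   0.086     ]] [ 0.5465978 -0.1342645  0.086    ] 0.1846242446990689 102.54798288655118
```

View pics/w1c.png

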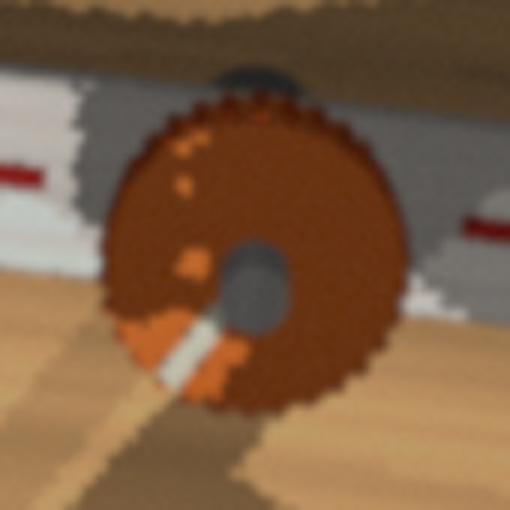

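The crop shows the line pointing at about 163–170° in world yaw. With the jig at about 11°, thread is roughly 2.65 rad. I'll pre-rotate the wrist so a single grip covers the whole turn, then measure again from there.

Scaled: -10.2 degrees is -2.04.

```bash
echo '{"moves": [[0,0,0,0,0,-2.04],[0,0,0,0,0,-2.04],[0,0,0,0,0,-2.04],[0,0,0,0,0,-2.04],[0,0,0,0,0,-2.04]]}' | python3 inch.py >/dev/null
echo '{"moves": [[0,0,0,0,0,-2.04],[0,0,0,0,0,-2.04],[0,0,0,0,0,-2.04],[0,0,0,0,0,-2.04],[0,0,0,0,0,-2.04],[0,0,0,0,0,0],[0,0,0,0,0,0],[0,0,0,0,0,0]]}' | python3 inch.py
python3 w.py w2
python3 - <<'E'
import cv2
cv2.imwrite("pics/w2c.png",cv2.resize(cv2.imread("pics/w2.png")[130:255,175:340],None,fx=4.6,fy=4.6,interpolation=cv2.INTER_CUBIC))
E
```

```text
time: 3.28
tcp_pos: [0.546, -0.1338, 0.25]
tcp_rot: [180.0, 0.0, 119.9]
ft_force: [0.2, 0.0, -0.3]
finger_gap: 1.001
gripper_force: 0.0
[ 0.54600161 -0.13379885  0.25004662] [1.79998890e+02 5.04746705e-03 1.19957733e+02] -50.80031020783239
[244 171  39  41 885] [266.22033898 188.42259887] [[ 0.54985703 -0.12300737  0.131     ]]
```

View pics/w2c.png

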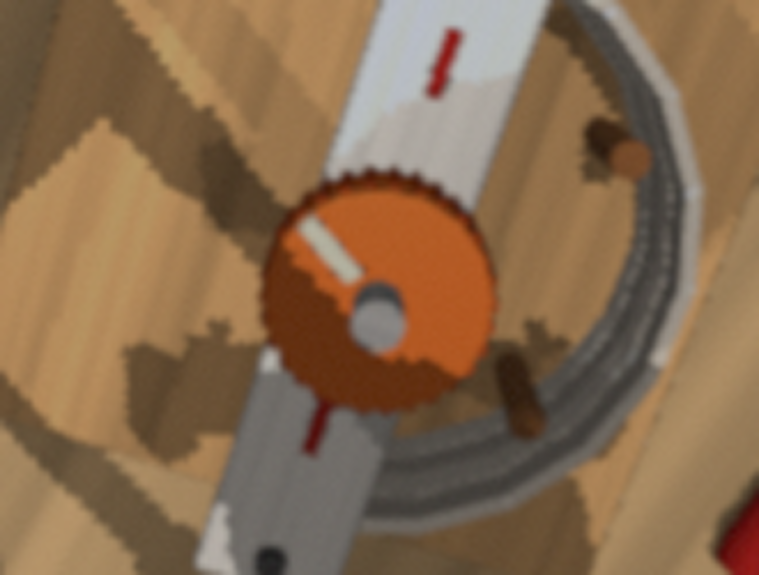

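The line runs from crop (305,222) to (355,280). The top-face centre is near (381,299) and the bar's left edge goes from (380,0) to (200,563).

```bash
python3 - <<'E'
from h import *
T=np.load("pics/w2.npy");f=lambda *a:np.array(a)/4.6+[175,130]
P=onz("wrist",f((381,299),(305,222),(355,280)),.1314,T);print(P)
ang=lambda d:np.degrees(np.arctan2(d[1],d[0]))
B=onz("wrist",f((380,0),(200,563),(548,0)),.086,T)
l,l2,b=ang(P[1]-P[2]),ang(P[1]-P[0]),ang(B[0]-B[1]);print(l,l2,b)
for a in(l,l2):
  for bb in (b-90,b+90): print(np.radians((a-bb)%360))
T=np.load("pics/w1.npy");print(onz("wrist",[(257.8,192.5)],.1314,T))
E
```

```text
[[ 0.54633526 -0.13197914  0.1314    ]
 [ 0.52592567 -0.12592983  0.1314    ]
 [ 0.54001064 -0.13117367  0.1314    ]]
159.57967904134418 163.49041718494973 101.80696417403242
2.579120419045366
5.720713072635158
2.647375675834614
5.788968329424407
[[ 0.54912579 -0.13446209  0.1314    ]]
```

```bash
echo '{"moves": [[0,0.2,9,0,0,0],[0,0,9,0,0,0],[0,0,5,0,0,0],[0,0,3,0,0,0],[0,0,0,0,0,0],[0,0,0,0,0,0],[0,0,0,0,0,0]]}' | python3 inch.py
echo '{"moves": [[0,0,0,0,0,0],[0,0,0,0,0,0],[0,0,0,0,0,0],[0,0,0,0,0,0],[0,0,0,0,0,0]]}' | python3 inch.py .62 25
echo '{"moves": [[0,0,0,0,0,0],[0,0,0,0,0,0],[0,0,0,0,0,0],[0,0,0,0,0,0],[0,0,0,0,0,0],[0,0,0,0,0,0]]}' | python3 inch.py .4 25
python3 -c "
from workcell import bot
s=bot.get_state();print(s['moment'],s['q'])"
```

```text
time: 4.2
tcp_pos: [0.5479, -0.1333, 0.1213]
tcp_rot: [179.9, 0.1, 120.0]
ft_force: [0.2, 0.1, 0.6]
finger_gap: 1.0
gripper_force: 0.0
time: 4.82
tcp_pos: [0.547, -0.133, 0.1199]
tcp_rot: [-180.0, -0.0, 120.0]
ft_force: [0.2, -0.5, 0.3]
finger_gap: 0.62
gripper_force: 0.0
time: 5.58
tcp_pos: [0.5458, -0.1336, 0.1204]
tcp_rot: [-179.8, 0.0, 120.1]
ft_force: [-5.1, -2.4, 5.5]
finger_gap: 0.528
gripper_force: 26.8
[-0.36553373  0.778397   -0.0037397 ] [-20.77828014  20.60664201  98.91046714  -0.13635658  60.5768167
 -50.7783602 ]
```

```bash
echo '{"moves": [[0,-0.24,0,0,0,0],[0,0,0.04,0,0,2],[0,0,0.04,0,0,2],[0,0,0.04,0,0,2],[0,0,0.04,0,0,2],[0,0,0.04,0,0,2],[0,0,0.04,0,0,2],[0,0,0,0,0,0]]}' | python3 inch.py
echo '{"moves": [[0,0,0.04,0,0,2],[0,0,0.04,0,0,2],[0,0,0.04,0,0,2],[0,0,0.04,0,0,2],[0,0,0.04,0,0,2],[0,0,0.04,0,0,2],[0,0,0,0,0,0],[0,0,0,0,0,0]]}' | python3 inch.py
python3 -c "
from workcell import bot
s=bot.get_state();print(s['moment'],s['q'])"; python3 w.py w3
```

```text
time: 6.58
tcp_pos: [0.5461, -0.1338, 0.1192]
tcp_rot: [180.0, 0.0, 60.1]
ft_force: [-2.4, -1.7, 3.9]
finger_gap: 0.532
gripper_force: 26.6
time: 7.58
tcp_pos: [0.5462, -0.1341, 0.1178]
tcp_rot: [179.9, -0.0, 0.3]
ft_force: [-2.4, -3.2, 4.5]
finger_gap: 0.533
gripper_force: 26.6
[-0.57914016  0.27128055  0.05830655] [-2.08531468e+01  2.07225430e+01  9.91564457e+01 -5.58827048e-02
  6.00645525e+01  6.89177003e+01]
[ 0.54622997 -0.13412142  0.11781087] [ 1.79935875e+02 -3.41400960e-02  2.18161632e-01] 68.95792433217866
[ 209  227   97   86 5040] [258.73551587 268.3047619 ] [[ 0.54976064 -0.13388464  0.131     ]]
```

View pics/w3.png

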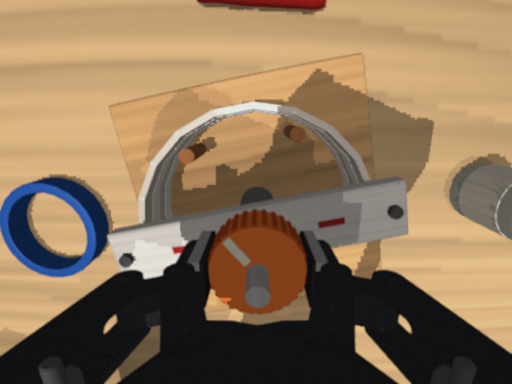

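The white line stays visible while gripped, from (223,238) to (247,264), so its yaw is about 42°. There is about 30° left, and no slip so far.

```bash
M="python3 -c \"
from workcell import bot
s=bot.get_state();print(s['moment'],s['tcp_rot'])\""
echo '{"moves": [[0,0,0.04,0,0,2],[0,0,0.04,0,0,2],[0,0,0,0,0,0.8],[0,0,0,0,0,0]]}' | python3 inch.py|tail -3; eval "$M"
echo '{"moves": [[0,0,0,0,0,0.8],[0,0,0,0,0,0]]}' | python3 inch.py|tail -3; eval "$M"
echo '{"moves": [[0,0,0,0,0,0.8],[0,0,0,0,0,0]]}' | python3 inch.py|tail -3; eval "$M"
```

```text
ft_force: [-1.9, -4.4, 3.4]
finger_gap: 0.533
gripper_force: 26.6
[-0.74307051  0.35394126 -0.06822476] [ 1.79940012e+02 -5.03074034e-02 -2.38127583e+01]
ft_force: [-1.8, -5.1, 3.4]
finger_gap: 0.532
gripper_force: 26.5
[-0.90416384  0.36113151 -0.05593097] [ 1.79940542e+02 -4.85392216e-02 -2.78011265e+01]
ft_force: [-0.7, -5.7, 2.9]
finger_gap: 0.527
gripper_force: 26.5
[-0.85254804  0.30110333  0.76497126] [ 1.79923472e+02 -4.93098448e-02 -3.16645930e+01]
```

```bash
echo '{"moves": [[0,0,0,0,0,0.4],[0,0,0,0,0,0],[0,0,0,0,0,0],[0,0,0,0,0,0]]}' | python3 inch.py
python3 -c "
from workcell import bot
s=bot.get_state();print(s['moment'],s['tcp_rot'])"; python3 w.py w4
python3 - <<'E'
import cv2
cv2.imwrite("pics/w4c.png",cv2.resize(cv2.imread("pics/w4.png")[130:330,130:390],None,fx=3,fy=3,interpolation=cv2.INTER_CUBIC))
E
```

```text
time: 9.12
tcp_pos: [0.5466, -0.1345, 0.1173]
tcp_rot: [179.9, -0.1, -33.6]
ft_force: [-0.1, -6.9, 3.3]
finger_gap: 0.531
gripper_force: 26.4
[-0.99578818  0.15491425  0.79235736] [ 1.79926970e+02 -1.32666964e-01 -3.36322235e+01]
[ 0.54662533 -0.13452112  0.11728549] [ 1.79926726e+02 -1.28609094e-01 -3.36333767e+01] 102.84671322327621
[ 209  228   97   86 4993] [259.18866413 268.85039055] [[ 0.54901654 -0.13637308  0.131     ]]
```

View pics/w4c.png

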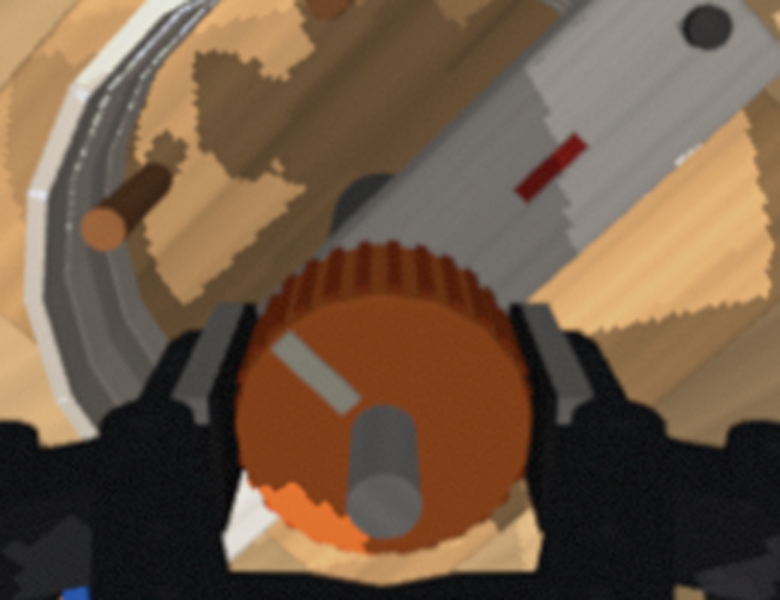

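At the stop the moment saturated at about 0.79 N m, and the line, crop (280,338) to (350,405), is square to the bar. The nut has bottomed out and been held there, so I'll back it off 90°.

Scaled: -0.0002 m is -0.04, -10 degrees is -2.

```bash
echo '{"moves": [[0,0,-0.04,0,0,-2],[0,0,-0.04,0,0,-2],[0,0,-0.04,0,0,-2],[0,0,-0.04,0,0,-2],[0,0,-0.04,0,0,-2],[0,0,-0.04,0,0,-2],[0,0,-0.04,0,0,-2],[0,0,-0.04,0,0,-2]]}' | python3 inch.py >/dev/null
echo '{"moves": [[0,0,-0.04,0,0,-2],[0,0,0,0,0,-0.2],[0,0,0,0,0,0],[0,0,0,0,0,0],[0,0,0,0,0,0]]}' | python3 inch.py
python3 w.py w5
python3 - <<'E'
from h import *
cv2.imwrite("pics/w5c.png",cv2.resize(cv2.imread("pics/w5.png")[130:330,130:390],None,fx=3,fy=3,interpolation=cv2.INTER_CUBIC))
T=np.load("pics/w4.npy");f=lambda *a:np.array(a)/3+[130,130];ang=lambda d:np.degrees(np.arctan2(d[1],d[0]))
P=onz("wrist",f((280,338),(350,405)),.128,T);B=onz("wrist",f((330,240),(570,0)),.086,T);print("stop line",ang(P[0]-P[1]),"bar",ang(B[0]-B[1]))
E
```

```text
time: 10.8
tcp_pos: [0.5463, -0.1332, 0.1191]
tcp_rot: [180.0, -0.1, 57.0]
ft_force: [0.4, -0.9, 4.9]
finger_gap: 0.528
gripper_force: 26.6
[ 0.54634923 -0.13323536  0.11912968] [ 1.79978599e+02 -5.11458141e-02  5.70036875e+01] 12.14829773375659
[226 225  52  20 347] [244.24207493 233.89337176] [[ 0.5522623 -0.1127158  0.131    ]]
stop line 9.049199324241629 bar 102.37771222476563
```

View pics/w5c.png

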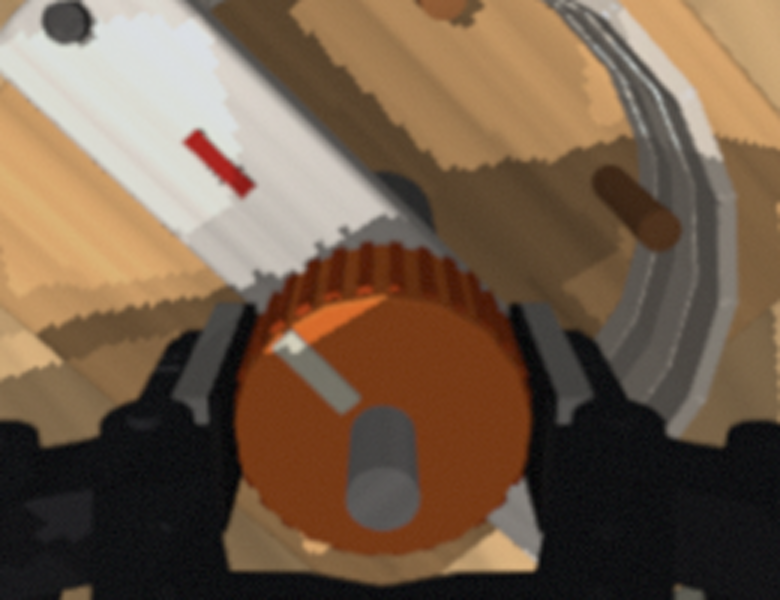

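The line, crop (280,338) to (350,405), is now parallel to the bar and hasn't moved relative to the fingers. The nut is a quarter turn off and still gripped at about 26 N.

```bash
python3 -c "
from workcell import bot
print(bot.finish_job())"
```

```text
the job is handed in; nothing more can be done
None
```

I screwed the nut down to its stop, backed it off about 90°, and handed the job in with the nut still gripped at about 26 N; no verdict was returned.

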